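# Comb the scattered pens into a row

### The arm

A 6-joint arm with a two-finger parallel gripper is mounted at the origin on a cart in front of the work surface, level with it; the furniture and walls round the work are solid. World frame = base frame: x ahead of the robot, y to its left, z up, the work surface at z = 0. Lengths are in m, angles in rad, forces in N, time in s.
With the tool pointing down it reaches from about 0.35 to 0.975 m from the base axis. Payload 4.9 kg.
Tool frame: the origin (TCP) lies midway between the tips of the shut fingers; the grasp point (between the pads) lies 19 mm behind it; z points along the fingers, y is the line along which they close (so a half turn about z gives the same grasp; the last joint's range is limited). The gripper opens to 85 mm and grips with 20 to 120 N. Pads are 22 mm wide; open, the fingers measure 114 mm over their backs; the gripper's body (76 mm by 85 mm) begins 54 mm behind the grasp point. The pads swing forward as they close: fully open they stand 13 mm farther back than shut.
Start: joints at [-1.237, 0.053, 1.613, -0, 1.476, -0.119], TCP at [0.273, -0.562, 0.231] pointing down, gripper open.
Joint ranges: [-3.01, 3.01], [-1.01, 2.22], [0.06, 2.58], [-1.02, 4.17], [0.09, 2.62], [-3.14, 3.14]. Speed limits (rad/s): [2.57, 2.57, 3.14, 3.14, 3.14, 3.14].

### API

Orientations are given as a rotation vector (axis times angle).
In Python, from station import ctrl, optics, job gives the robot as it stands.
- The arm moves only by the shell command python3 -m jog 'ROWS' [OPENING] [FORCE]. ROWS is JSON, a list of rows, each a list of 2 entries, a list of its own where there are three numbers: the shift along the tool's x, y, z in m, then the turn, a rotation vector about the tool's x, y, z in rad. A call has 1 to 5 rows; each row is the pose to reach, as a shift and turn from the pose commanded when the call began, along the tool's axes at that moment; what a row does not reach only later rows make up. A row lasts 1/10 s, in which the tool goes at most 50 mm and 8.59 degrees, less where a joint would pass 70% of its speed; a pose out of reach is approached as far as the arm can. A call with a gripper value outside its range is refused whole. OPENING is the opening, from 0 (shut) to 1 (fully open), set as the call begins (- or left out, the last holds). The fingers move at their own pace and stop on an object; FORCE is the grip in N (left out, the last holds). Time passes only in rows, so rows that repeat a pose let the fingers close. It gives the time, the measured TCP pose, the force, the opening and the grip force at its end, in the units of the state.
- ctrl.get_obs(): the state, without advancing time (a new reading comes with each control period).
- optics.get_image(name): name is "side" or "top"; returns a dict with "image" (400x640x3 uint8, blue, green, red), "fx", "fy", "cx", "cy" (pixels), "D" ([k1, k2, p1, p2, k3] as OpenCV has them; the pictures are not rectified), "rvec" (rotation vector, rad) and "tvec" (3), from world to camera coordinates, as OpenCV has them. Camera axes: x right, y down, z forward; pixel columns grow to the right and rows downward; lengths in m; the calibration is good to about 2 mm. A picture is of the moment at which its call begins. There is no depth.
- job.finish_job(): hands the job in; it is judged then, once.
The state is a dict: "t": time; "q": joint angles; "dq": joint speeds; "effort": joint torques, N m; "tool_pos": TCP position; "tool_rot": TCP orientation; "contact_force": force on the tool from outside, world axes, zero at the start; "wrist_torque": the same for the moment, N m; "opening": finger opening in m; "grip_force": force on a finger pad.
Only numpy, scipy, OpenCV 4.12 (cv2) and the standard library are available. Lean on these libraries where they do the work, as an engineer would, in place of code of your own. Each camera call takes 0.05 s, during which the arm holds its last target. There are 200 camera calls.

### The job

Three pens lie scattered and askew on the worktop to the right of the sink. Take the hand rake and comb the pens together with it so that they lie flat, parallel and close side by side, without touching them with the robot itself. Then stand the rake back on its tines on the worktop, a hand's breadth clear of the pens, and let go.

Things in the scene. Friction and masses are not known exactly. Their poses are not given: they have to be found in the camera images.
- rake: Wooden hand rake (0.16 kg) standing on its tines in front of the sink, a scrub brush beside it. Head 170 mm along y, 36 along x, 28 to 46 mm up. Below it two rows of nine 7 mm tines, 20 mm apart along y, outer faces 16.5 mm from the middle in x. On top an upright grip, 20 mm thick (x), 44 wide (y), 46 to 108 mm up: grip its 20 mm from above. Origin: middle, level with tine ends (z = 0 standing).
- pen_a: White pen with red ends, 145 mm long, about 10 thick, flat on the worktop; may roll. Origin: mid-length, on its underside at the start; y axis along the pen. At the start the outer pen on the sink's side (+y).
- pen_b: White pen with red ends, 145 mm long, about 10 thick, flat on the worktop; may roll. Origin: mid-length, on its underside at the start; y axis along the pen. The middle one; all lie within 45 degrees of world x, neighbours 55 to 72 mm apart. The worktop is clear from the sink edge (y = 0.02) to y = -0.35 and from x = 0.38 to 0.61; small things stand behind.
- pen_c: White pen with red ends, 145 mm long, about 10 thick, flat on the worktop; may roll. Origin: mid-length, on its underside at the start; y axis along the pen. At the start the outer pen on the far right (-y).

How it is judged:
On the way:
1. the rake touches a pen ((contact force between rake and pen_a above 0.01 N or contact force between rake and pen_b above 0.01 N or contact force between rake and pen_c above 0.01 N)).
At the end, for the whole second after the job is handed in: All three pens lie flat on the worktop, each pair parallel within 11 degrees and their middles no more than 60 mm apart, side by side and not on top of one another; the rake stands upright on its tines on the worktop, its middle more than 35 mm from the middle of every pen; everything at rest (angle between the y axis of pen_a and the y axis of pen_b, either way round below 0.2 rad and horizontal distance between pen_a and pen_b between 0.006 and 0.06 m and angle between the y axis of each of pen_b, pen_a and the y axis of pen_c, either way round below 0.2 rad and horizontal distance between pen_b and pen_c between 0.006 and 0.06 m and horizontal distance between pen_a and pen_c between 0.006 and 0.06 m and angle between pen_a's own y axis and vertical between 1.48 and 1.66 rad and height (world z) of pen_a between -0.01 and 0.016 m and horizontal distance between each of pen_a, pen_b, pen_c and rake above 0.035 m and linear speed of each of pen_a, pen_b, pen_c, rake below 0.02 m/s and angle between pen_b's own y axis and vertical between 1.48 and 1.66 rad and height (world z) of pen_b between -0.01 and 0.016 m and angle between pen_c's own y axis and vertical between 1.48 and 1.66 rad and height (world z) of pen_c between -0.01 and 0.016 m and angle between rake's own z axis and vertical below 0.12 rad and height (world z) of rake between -0.01 and 0.006 m); the robot touches nothing.
It fails at once if the gripper or arm touches a pen (contact force between any of the fingers, the arm and pen_a above 0.3 N or contact force between any of the fingers, the arm and pen_b above 0.3 N or contact force between any of the fingers, the arm and pen_c above 0.3 N).
It also fails if it takes over 45 s, if anything falls off the work surface, if the arm or the gripper's body presses on something with over 40 N, if the wrist force passes 120 N, or if a joint passes its speed limit or range.

## Working session

There is one attempt and no reset: what is moved stays moved. The work goes in short steps, Python scripts to look and compute and a shell command to move; the robot and the scene stay as the last step left them, time stands still between calls to the robot, and variables do not carry over. Pictures are saved under pics/ and viewed, at most 10 in all, crops included, and the job is handed in when it is done.

```bash
ls; mkdir -p pics; cat > h.py <<'E'
import numpy as np,cv2
from station import ctrl,optics,job
from scipy.spatial.transform import Rotation as R
def snap(n,f):
    d=optics.get_image(n); cv2.imwrite('pics/'+f,d['image']); np.savez('pics/'+f+'.npz',**{k:np.array(v) for k,v in d.items()}); return d
def px2w(f,pts,z):
    d=np.load('pics/'+f+'.npz'); K=np.array([[d['fx'],0,d['cx']],[0,d['fy'],d['cy']],[0,0,1]])
    u=cv2.undistortPoints(np.array(pts,float).reshape(-1,1,2),K,d['D']).reshape(-1,2)
    Rm=R.from_rotvec(d['rvec'].ravel()).as_matrix(); c=-Rm.T@d['tvec'].ravel()
    r=np.c_[u,np.ones(len(u))]@Rm
    return c+r*((z-c[2])/r[:,2])[:,None]
E
python3 - <<'E'
from h import *
snap('top','t0.png');snap('side','s0.png')
o=ctrl.get_obs();print(o['t'],o['tool_pos'],o['tool_rot'],o['opening']);print(R.from_rotvec(o['tool_rot']).as_matrix().round(3))
E
```

```text
pics
0.1 [ 0.27322377 -0.56148952  0.23017131] [-3.05961324e+00 -7.04722553e-01  3.03729960e-04] 0.08522593259508948
[[ 0.899  0.437 -0.001]
 [ 0.437 -0.899  0.002]
 [ 0.    -0.002 -1.   ]]
```

View pics/t0.png

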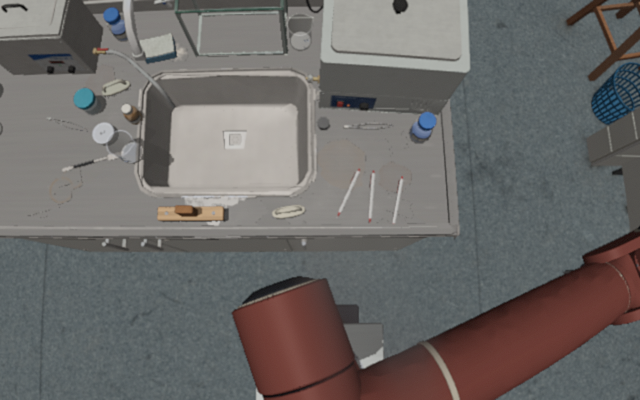

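View pics/s0.png

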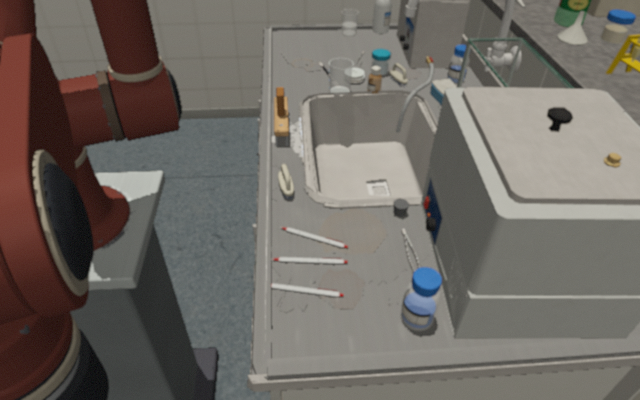

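The top picture shows the rake at about (190,213) with its grip near (184,210), the brush at (288,211), and the pens at x 340–405, y 170–222. I'll enlarge these areas.

```bash
python3 - <<'E'
from h import *
a=cv2.imread('pics/t0.png');s=cv2.imread('pics/s0.png')
c1=cv2.resize(a[160:235,325:425],None,fx=4,fy=4,interpolation=3)
c2=cv2.resize(a[190:240,150:250],None,fx=4,fy=4,interpolation=3)
c3=cv2.resize(s[80:155,260:360],None,fx=4,fy=4,interpolation=3)
m=np.zeros((504,800,3),np.uint8);m[:300,:400]=c1;m[:200,400:]=c2;m[202:502,400:]=c3
cv2.imwrite('pics/c0.png',m)
p=px2w('t0.png',[[339,214],[358,170],[371,221],[373,171],[394,221],[402,178]],0.005)
print(p.round(3));print(np.linalg.norm(p[::2]-p[1::2],axis=1))
E
```

```text
[[ 0.429 -0.053  0.005]
 [ 0.546 -0.106  0.005]
 [ 0.41  -0.136  0.005]
 [ 0.543 -0.146  0.005]
 [ 0.409 -0.196  0.005]
 [ 0.524 -0.222  0.005]]
[0.12839243 0.13361816 0.11737318]
```

View pics/c0.png

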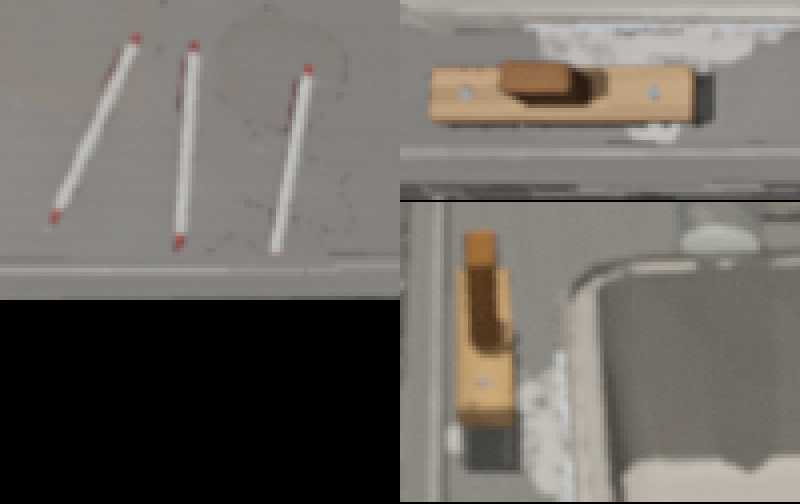

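```bash
python3 - <<'E'
from h import *
f=lambda x,y,ox,oy:[(x+.5)/4-.5+ox,(y+.5)/4-.5+oy]
p=px2w('t0.png',[f(*q,325,160) for q in [(54,219),(135,36),(180,246),(194,43),(274,254),(309,67)]],0.005)
print(p.round(3),np.linalg.norm(p[::2]-p[1::2],axis=1).round(3))
print(((p[::2]+p[1::2])/2).round(3))
d=p[1::2]-p[::2];print(np.degrees(np.arctan2(d[:,1],d[:,0])))
print('head',px2w('t0.png',[f(*q,150,190) for q in [(30,67),(30,122),(293,67),(293,120)]],0.046).round(3))
print('grip',px2w('t0.png',[f(*q,150,190) for q in [(101,61),(171,63),(101,91),(171,95),(136,77)]],0.108).round(3))
# side: head top near edge corners, grip top
g=lambda x,y:[(x+.5)/4-.5+260,(y+.5)/4-.5+80]
print('side grip',px2w('s0.png',[g(80,48)],0.108).round(3),'head',px2w('s0.png',[g(57,211),g(113,208)],0.046).round(3))
E
```

```text
[[ 0.428 -0.051  0.005]
 [ 0.55  -0.107  0.005]
 [ 0.41  -0.132  0.005]
 [ 0.545 -0.146  0.005]
 [ 0.404 -0.193  0.005]
 [ 0.528 -0.222  0.005]] [0.134 0.136 0.128]
[[ 0.489 -0.079  0.005]
 [ 0.477 -0.139  0.005]
 [ 0.466 -0.208  0.005]]
[-24.69503259  -5.79403357 -12.95408531]
head [[0.446 0.41  0.046]
 [0.41  0.408 0.046]
 [0.444 0.241 0.046]
 [0.411 0.24  0.046]]
grip [[0.438 0.346 0.108]
 [0.436 0.303 0.108]
 [0.42  0.345 0.108]
 [0.417 0.302 0.108]
 [0.428 0.324 0.108]]
side grip [[0.427 0.316 0.108]] head [[0.41  0.231 0.046]
 [0.443 0.232 0.046]]
```

```bash
python3 -m jog '[[[0.18,-0.14,0],[0,0,-0.7]],[[0.18,-0.14,0],[0,0,-0.7]],[[0.18,-0.14,0],[0,0,-0.7]],[[0.18,-0.14,0],[0,0,-0.7]],[[0.18,-0.14,0],[0,0,-0.7]]]' 1; python3 - <<'E'
from h import *
o=ctrl.get_obs();print(o['t'],o['tool_pos'],R.from_rotvec(o['tool_rot']).as_matrix().round(3),o['q'])
E
```

```text
t: 0.6
tool_pos: [0.3748, -0.3542, 0.2307]
tool_rot: [-2.627, -1.721, -0.001]
contact_force: [0.4, -0.5, 0.5]
opening: 0.0853
grip_force: 0.0
0.6 [ 0.37483677 -0.35421329  0.23070739] [[ 0.4    0.917 -0.   ]
 [ 0.917 -0.4    0.001]
 [ 0.001 -0.001 -1.   ]] [-9.01909858e-01 -2.11547459e-01  1.86326559e+00  7.60916727e-04
  1.49098361e+00 -4.90933434e-01]
```

```bash
python3 -m jog '[[[0.197,-0.059,0],[0,0,-0.41]],[[0.197,-0.059,0],[0,0,-0.41]],[[0.197,-0.059,0],[0,0,-0.41]],[[0.197,-0.059,0],[0,0,-0.41]],[[0.197,-0.059,0],[0,0,-0.41]]]'
python3 -m jog '[[[0.237,0.014,0],[0,0,0]],[[0.237,0.014,0],[0,0,0]],[[0.237,0.014,0],[0,0,0]],[[0.237,0.014,0],[0,0,0]],[[0.237,0.014,0],[0,0,0]]]'
python3 -m jog '[[[0.237,0.014,0.06],[0,0,0]],[[0.237,0.014,0.06],[0,0,0]],[[0.237,0.014,0.06],[0,0,0]],[[0.237,0.014,0.06],[0,0,0]],[[0.237,0.014,0.06],[0,0,0]]]'
 python3 - <<'E'
from h import *
snap('top','t1.png');d=snap('side','s1.png')
o=ctrl.get_obs();print(o['t'],o['tool_pos'],R.from_rotvec(o['tool_rot']).as_matrix().round(3),o['q'])
cv2.imwrite('pics/c1.png',cv2.resize(d['image'][30:180,220:380],None,fx=4,fy=4,interpolation=3))
E
```

```text
t: 1.1
tool_pos: [0.4001, -0.1491, 0.2308]
tool_rot: [-2.223, -2.219, -0.002]
contact_force: [-0.2, -0.8, -0.0]
opening: 0.0854
grip_force: 0.0
t: 1.6
tool_pos: [0.4157, 0.0855, 0.2311]
tool_rot: [2.229, 2.213, 0.0]
contact_force: [1.4, -0.0, 0.6]
opening: 0.0855
grip_force: 0.0
t: 2.1
tool_pos: [0.4318, 0.3221, 0.1702]
tool_rot: [2.23, 2.213, -0.001]
contact_force: [0.4, -0.8, 0.4]
opening: 0.0852
grip_force: 0.0
2.2 [0.43066646 0.32320908 0.16825763] [[ 0.004  1.    -0.004]
 [ 1.    -0.004 -0.001]
 [-0.001 -0.004 -1.   ]] [ 5.05092680e-01 -1.04335668e-01  1.87403638e+00  9.30850031e-04
  1.37643913e+00  5.08526002e-01]
```

View pics/c1.png

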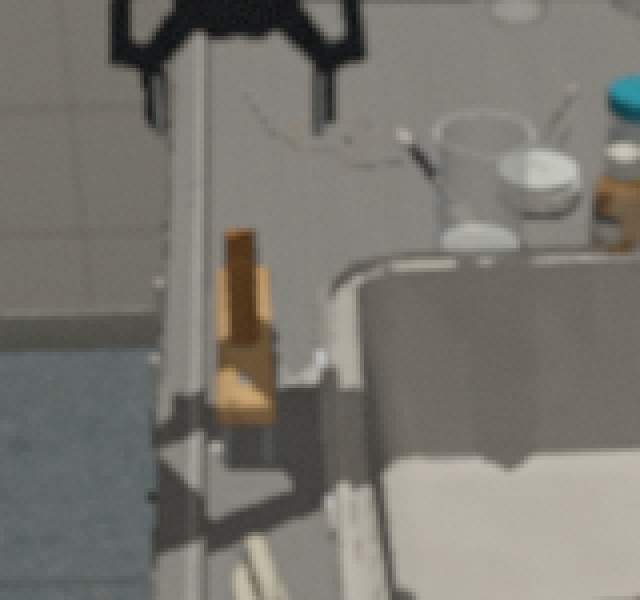

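Fingers (crop 155 and 325) straddle the grip (crop x 240) centrally. I'll descend and close.

```bash
python3 -m jog '[[[0,-0.003,0.04],[0,0,0]],[[0,-0.003,0.07],[0,0,0]],[[0,-0.003,0.09],[0,0,0]],[[0,-0.003,0.1],[0,0,0]],[[0,-0.003,0.1],[0,0,0]]]' 1
python3 -m jog '[[[0,0,0],[0,0,0]],[[0,0,0],[0,0,0]],[[0,0,0],[0,0,0]],[[0,0,0],[0,0,0]],[[0,0,0],[0,0,0]]]' 0 80
python3 -m jog '[[[0,0,0],[0,0,0]],[[0,0,0],[0,0,0]],[[0,0,0],[0,0,0]]]'
```

```text
t: 2.7
tool_pos: [0.4283, 0.3191, 0.0698]
tool_rot: [-2.231, -2.211, 0.005]
contact_force: [0.4, -0.9, -0.0]
opening: 0.0859
grip_force: 0.0
t: 3.2
tool_pos: [0.4293, 0.3207, 0.0721]
tool_rot: [2.23, 2.212, 0.002]
contact_force: [-0.6, -0.2, 2.7]
opening: 0.0188
grip_force: 78.2
t: 3.5
tool_pos: [0.4294, 0.3207, 0.0721]
tool_rot: [2.23, 2.212, 0.002]
contact_force: [-1.0, -1.6, 4.4]
opening: 0.0192
grip_force: 78.6
```

```bash
python3 -m jog '[[[0,0,-0.02],[0,0,0]],[[0,0,-0.05],[0,0,0]],[[0,0,-0.09],[0,0,0]],[[-0.03,0,-0.1],[0,0,0]],[[-0.06,0.01,-0.1],[0,0,0]]]'
python3 -m jog '[[[-0.05,0.01,0],[0,0,0]],[[-0.1,0.02,0],[0,0,0]],[[-0.15,0.02,0],[0,0,0]],[[-0.19,0.03,0],[0,0,0]],[[-0.22,0.039,0],[0,0,0]]]'
python3 -m jog '[[[-0.02,0,0],[0,0,0.15]],[[-0.04,0,0],[0,0,0.3]],[[-0.046,0,0],[0,0,0.45]],[[-0.046,0,0],[0,0,0.6]],[[-0.046,0,0],[0,0,0.74]]]'
python3 -m jog '[[[0,0,0],[0,0,0.15]],[[0,0,0],[0,0,0.3]],[[0,0,0],[0,0,0.45]],[[0,0,0],[0,0,0.6]],[[0,0,0],[0,0,0.74]]]'
python3 -m jog '[[[0,0,0],[0,0,0.091]],[[0,0,0],[0,0,0.091]]]'
python3 - <<'E'
from h import *
snap('top','t2.png');d=snap('side','s2.png')
o=ctrl.get_obs();print(o['t'],o['tool_pos'],R.from_rotvec(o['tool_rot']).as_matrix().round(3),o['q'])
E
```

```text
t: 4.0
tool_pos: [0.4388, 0.2607, 0.1734]
tool_rot: [2.227, 2.215, 0.005]
contact_force: [0.6, -0.2, -2.6]
opening: 0.0191
grip_force: 78.6
t: 4.5
tool_pos: [0.4748, 0.0377, 0.1701]
tool_rot: [-2.232, -2.21, 0.002]
contact_force: [0.2, -0.5, -1.1]
opening: 0.0193
grip_force: 78.5
t: 5.0
tool_pos: [0.4744, -0.0062, 0.1699]
tool_rot: [-2.882, -1.246, 0.003]
contact_force: [0.2, 0.1, -2.0]
opening: 0.0189
grip_force: 78.6
t: 5.5
tool_pos: [0.4744, -0.0057, 0.1699]
tool_rot: [-3.139, -0.121, 0.003]
contact_force: [-0.1, 0.1, -1.4]
opening: 0.0191
grip_force: 78.6
t: 5.7
tool_pos: [0.4745, -0.0057, 0.17]
tool_rot: [-3.141, 0.012, 0.003]
contact_force: [-0.3, -0.0, -1.8]
opening: 0.0193
grip_force: 78.6
5.8 [ 0.47473576 -0.00582834  0.17043549] [[ 1.    -0.006 -0.001]
 [-0.006 -1.     0.   ]
 [-0.001 -0.    -1.   ]] [-1.69249870e-01 -2.73563823e-01  2.01624821e+00  7.56973773e-05
  1.40037926e+00  1.40770822e+00]
```

View pics/s2.png

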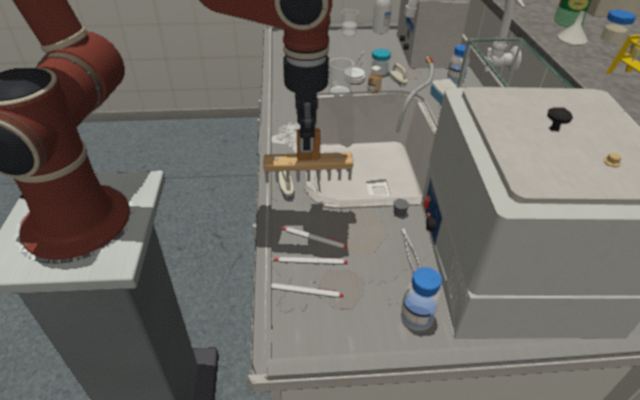

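Rake (side 265–352, 160) is level, square to x, and clear of the pens. I'll lower it on the sink side of pen A and sweep slowly toward -y.

```bash
python3 -m jog '[[[0,0,0.04],[0,0,0]],[[0,0,0.07],[0,0,0]],[[0,0,0.09],[0,0,0]],[[0,0,0.096],[0,0,0]],[[0,0,0.096],[0,0,0]]]'
python3 -m jog '[[[0,0.006,0],[0,0,0]],[[0,0.012,0],[0,0,0]],[[0,0.018,0],[0,0,0]],[[0,0.024,0],[0,0,0]],[[0,0.030,0],[0,0,0]]]'
python3 -m jog '[[[0,0.006,0],[0,0,0]],[[0,0.012,0],[0,0,0]],[[0,0.018,0],[0,0,0]],[[0,0.024,0],[0,0,0]],[[0,0.030,0],[0,0,0]]]'
python3 -m jog '[[[0,0.006,0],[0,0,0]],[[0,0.012,0],[0,0,0]],[[0,0.018,0],[0,0,0]],[[0,0.024,0],[0,0,0]],[[0,0.030,0],[0,0,0]]]'
python3 - <<'E'
from h import *
t=snap('top','t3.png');d=snap('side','s3.png')
o=ctrl.get_obs();print(o['t'],o['tool_pos'],o['contact_force'])
m=np.hstack([cv2.resize(d['image'][190:340,255:385],None,fx=3,fy=3,interpolation=3),cv2.resize(t['image'][130:280,320:430],None,fx=3,fy=3,interpolation=3)])
cv2.imwrite('pics/c3.png',m)
E
```

```text
t: 6.3
tool_pos: [0.4748, -0.0059, 0.0747]
tool_rot: [-3.141, 0.011, 0.003]
contact_force: [0.2, 0.8, -1.2]
opening: 0.0195
grip_force: 78.5
t: 6.8
tool_pos: [0.4752, -0.0367, 0.0756]
tool_rot: [3.141, -0.013, 0.001]
contact_force: [-0.0, -0.3, -0.8]
opening: 0.019
grip_force: 78.4
t: 7.3
tool_pos: [0.4747, -0.0665, 0.0753]
tool_rot: [-3.142, 0.013, 0.0]
contact_force: [-0.8, -0.2, -2.3]
opening: 0.0192
grip_force: 78.5
t: 7.8
tool_pos: [0.4745, -0.0964, 0.0753]
tool_rot: [-3.142, 0.013, -0.0]
contact_force: [-0.7, -0.3, -1.5]
opening: 0.0194
grip_force: 78.5
7.9 [ 0.47461617 -0.09669952  0.07540437] [ 0.81584772 -0.26912998 -0.97793639]
```

View pics/c3.png

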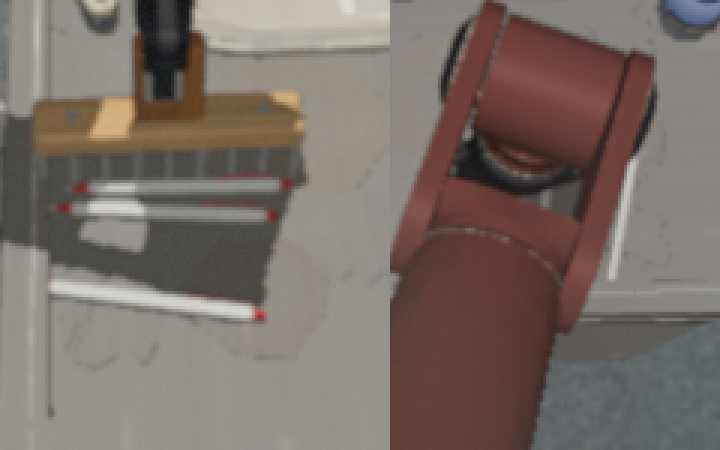

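Pens A and B are already combed parallel in front of the tines (crop y 187 and 212), with C ahead at y 300. The sweep continues.

```bash
python3 -m jog '[[[0,0.006,0.001],[0,0,0]],[[0,0.012,0.001],[0,0,0]],[[0,0.018,0.001],[0,0,0]],[[0,0.024,0.001],[0,0,0]],[[0,0.030,0.001],[0,0,0]]]'
python3 -m jog '[[[0,0.006,0],[0,0,0]],[[0,0.012,0],[0,0,0]],[[0,0.018,0],[0,0,0]],[[0,0.024,0],[0,0,0]],[[0,0.030,0],[0,0,0]]]'
python3 -m jog '[[[0,0.006,0],[0,0,0]],[[0,0.011,0],[0,0,0]],[[0,0.016,0],[0,0,0]],[[0,0.021,0],[0,0,0]],[[0,0.026,0],[0,0,0]]]'
python3 -m jog '[[[0,0.005,0],[0,0,0]],[[0,0.01,0],[0,0,0]],[[0,0.014,0],[0,0,0]],[[0,0.017,0],[0,0,0]],[[0,0.019,0],[0,0,0]]]'
python3 -m jog '[[[0,0.001,0],[0,0,0]],[[0,0.001,0],[0,0,0]],[[0,0.001,0],[0,0,0]]]'
python3 - <<'E'
from h import *
d=snap('side','s4.png')
o=ctrl.get_obs();print(o['t'],o['tool_pos'],o['contact_force'])
cv2.imwrite('pics/c4.png',cv2.resize(d['image'][220:370,245:395],None,fx=4,fy=4,interpolation=3))
E
```

```text
t: 8.4
tool_pos: [0.4743, -0.1265, 0.0743]
tool_rot: [3.141, -0.013, 0.0]
contact_force: [0.2, -0.5, -2.4]
opening: 0.0191
grip_force: 78.5
t: 8.9
tool_pos: [0.474, -0.1565, 0.0743]
tool_rot: [3.142, -0.013, -0.0]
contact_force: [1.9, 0.1, -1.1]
opening: 0.0189
grip_force: 78.5
t: 9.4
tool_pos: [0.4738, -0.1823, 0.0743]
tool_rot: [-3.141, 0.013, 0.0]
contact_force: [0.1, 0.0, -2.0]
opening: 0.0195
grip_force: 78.6
t: 9.9
tool_pos: [0.4737, -0.2012, 0.0743]
tool_rot: [-3.141, 0.013, 0.0]
contact_force: [0.6, 0.9, -1.0]
opening: 0.0193
grip_force: 78.6
t: 10.2
tool_pos: [0.4737, -0.2019, 0.0743]
tool_rot: [3.142, -0.013, 0.0]
contact_force: [0.2, -0.4, -2.0]
opening: 0.0195
grip_force: 78.6
10.25 [ 0.47367995 -0.20188433  0.07432106] [ 0.24271706 -0.34206414 -1.4390802 ]
```

View pics/c4.png

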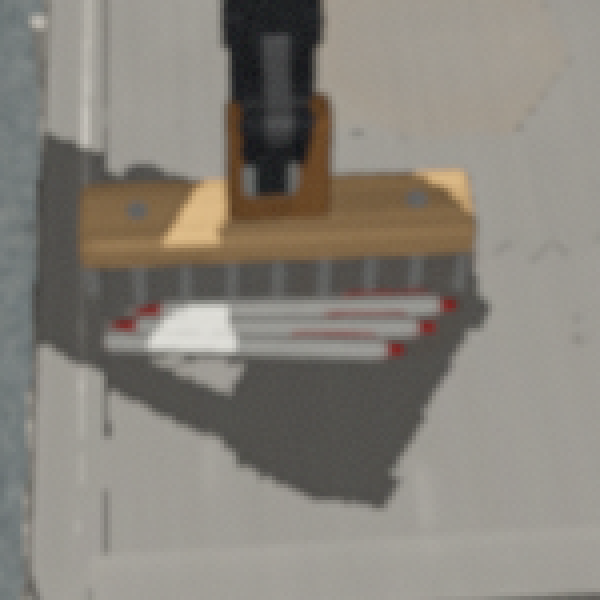

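All three lie parallel and touching (crop y 305, 328, 350). I'll back off, set the rake down, release and rise.

```bash
python3 -m jog '[[[0,-0.005,0],[0,0,0]],[[0,-0.015,0],[0,0,0]],[[0,-0.03,0],[0,0,0]],[[0,-0.05,0],[0,0,0]],[[0,-0.07,0],[0,0,0]]]'
python3 -m jog '[[[0,-0.015,0],[0,0,0]],[[0,-0.025,0],[0,0,0]],[[0,-0.03,0],[0,0,0]],[[0,-0.03,0],[0,0,0]],[[0,-0.03,0],[0,0,0]]]'
python3 -m jog '[[[0,0,0.001],[0,0,0]],[[0,0,0.0015],[0,0,0]],[[0,0,0.002],[0,0,0]],[[0,0,0.0025],[0,0,0]],[[0,0,0.0025],[0,0,0]]]'
```

```text
t: 10.75
tool_pos: [0.474, -0.1302, 0.0742]
tool_rot: [-3.141, 0.013, 0.0]
contact_force: [0.2, 0.2, -2.7]
opening: 0.019
grip_force: 78.7
t: 11.25
tool_pos: [0.4746, -0.1023, 0.0744]
tool_rot: [3.141, -0.013, 0.0]
contact_force: [-0.2, 0.3, -1.2]
opening: 0.0191
grip_force: 78.6
t: 11.75
tool_pos: [0.4745, -0.1023, 0.0722]
tool_rot: [3.141, -0.013, -0.0]
contact_force: [-2.4, -0.1, 2.1]
opening: 0.0194
grip_force: 79.2
```

Contact force turned positive, so the tines are on the worktop. Release.

```bash
python3 -m jog '[[[0,0,0],[0,0,0]],[[0,0,0],[0,0,0]],[[0,0,0],[0,0,0]],[[0,0,0],[0,0,0]],[[0,0,0],[0,0,0]]]' 1 20
python3 -m jog '[[[0,0,0],[0,0,0]],[[0,0,0],[0,0,0]],[[0,0,-0.015],[0,0,0]],[[0,0,-0.04],[0,0,0]],[[0,0,-0.07],[0,0,0]]]'
python3 -m jog '[[[0,0,-0.04],[0,0,0]],[[0,0,-0.08],[0,0,0]],[[0,0,-0.1],[0,0,0]],[[0,0,-0.1],[0,0,0]],[[0,0,-0.1],[0,0,0]]]'
python3 - <<'E'
from h import *
d=snap('side','s5.png')
o=ctrl.get_obs();print(o['t'],o['tool_pos'],o['contact_force'])
cv2.imwrite('pics/c5.png',cv2.resize(d['image'][180:330,245:395],None,fx=4,fy=4,interpolation=3))
E
```

```text
t: 12.25
tool_pos: [0.4745, -0.1019, 0.0718]
tool_rot: [-3.142, 0.013, -0.0]
contact_force: [0.2, -1.9, -0.6]
opening: 0.0853
grip_force: 0.0
t: 12.75
tool_pos: [0.4735, -0.1016, 0.1413]
tool_rot: [-3.14, 0.013, 0.004]
contact_force: [-0.2, -0.7, 0.5]
opening: 0.0855
grip_force: 0.0
t: 13.25
tool_pos: [0.4744, -0.1019, 0.2415]
tool_rot: [3.142, -0.013, 0.0]
contact_force: [-0.5, 0.3, -0.6]
opening: 0.085
grip_force: 0.0
13.3 [ 0.47382479 -0.10171381  0.24023348] [ 0.26683036 -0.57952529  0.15672222]
```

View pics/c5.png

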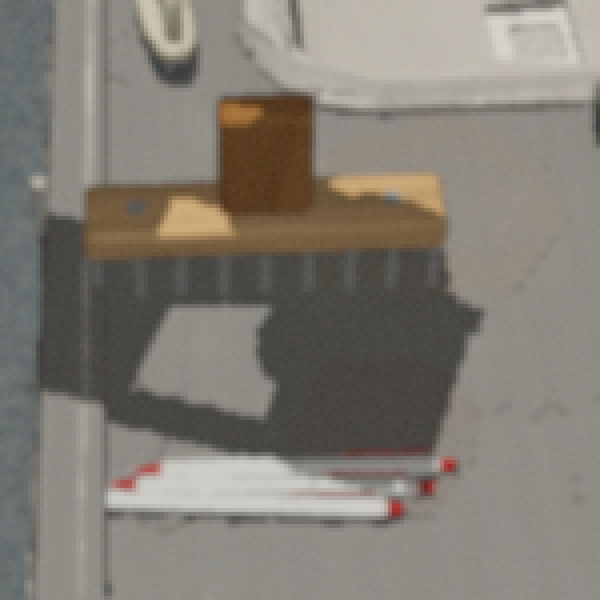

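The rake stands upright (crop y 100–290), and the three pens lie flat, parallel and close together (y 465–510), well clear of it.

```bash
python3 -c "
from station import job
print(job.finish_job())"
```

```text
the job is handed in; nothing more can be done
None
```

I combed the three pens parallel and side by side, stood the rake upright about 10 cm clear of them and let go, then handed the job in at about 13 s; no verdict was returned.

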